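Settle a mould carrier on its registration base

TASK

Set the mould carrier down on the registration base so that its three ball feet are fully home: one in the cone, one in the groove, the third on the flat pad. The cone block is not always clamped at the same place along its slot, so find the cone, by eye or by feeling along with the foot; a foot left hanging on the cone's side is not home. Be gentle, as the plaster is brittle: keep the carrier about level, do not drop it or press it hard onto the base, leave the other things on the bench alone, and let go at the end.

Things in the scene. Friction and masses are not known exactly. Their poses are not given: they have to be found in the camera images.
- grip (a point): Centre of the upright wooden batten by which the carrier is lifted, 26 mm thick (x), 54 mm long (y), 46 mm tall, 71 mm above the underside of the ball feet. The mould block's plaster top lies 23 mm below this point. Axes as carrier.
- carrier: Loose rigid carrier, 0.5 to 0.8 kg: aluminium plate 160 x 100 mm (underside at z = 20 mm) on three steel ball feet of 16 mm diameter, carrying a plaster mould block and the batten. Origin at the balls' underside, straight below the batten's centre; z up, x along the plate's wide edge, y towards its narrow end. Starts standing on the bench (z = 0).
- foot_right (a point): Centre of the ball foot at the +x end of the carrier's wide edge, at x 62, y -18 mm in the carrier's axes. It belongs in the cone.
- foot_left (a point): Centre of the ball foot at the -x end of the wide edge, at x -62, y -18 mm in the carrier's axes. It belongs in the groove.
- foot_apex (a point): Centre of the single ball foot at the narrow end, at x 0, y 44 mm in the carrier's axes. It belongs on the flat pad.
- base: Aluminium registration base, 244 x 120 x 16 mm, screwed to the bench, with three rigid steel seats. Origin on the bench, z up, x along the groove towards the cone. With the carrier home the axes of both are parallel and the ball centres 30.3 mm above the bench (undersides 22.3 mm). More than 25 N in all of the feet on the base harms the plaster.
- slot_mid (a point): Middle of the cone's range, at x 62, y -18, z 27.8 mm of the base. The cone, a 90 degree cup 17.6 mm wide and 8.8 mm deep, is in the middle of a flat-topped steel block 80 x 30 mm that slides in a slot along the base's x and is clamped with the cone anywhere within 18 mm either way of this point. The block's top is at z 27.8 mm; a foot riding on it is 5.5 mm above home.
- groove_mid (a point): Middle of the V groove's mouth, at x -62, y -18, z 32 mm of the base. The groove runs along the base's x, 76 mm long, 90 degrees, 26 mm wide at the mouth and 13 mm deep: long enough for every cone place. Friction (0.5 to 0.7) is too high for feet to slide home in groove or cone by weight alone, so they must be brought to within 1.5 mm of centre.
- pad_mid (a point): Centre of the top of the flat pad, at x 0, y 44, z 22.3 mm of the base; the pad is 64 mm (x) by 36 mm (y).
- jar_mid (a point): Middle (half height) of a closed white jar, 64 mm diameter, 85 mm tall, a bystander.
- timber_mid (a point): Middle of a loose timber offcut, 60 x 100 x 50 mm, a bystander.
- brush_mid (a point): Middle of a paint brush lying flat, 190 mm long, 20 mm thick, a bystander.
Mind the look-alikes: they are no part of the job. Of the things that look like the carrier, take the one that is farthest to the robot's right at the start.

How it is judged:
By the outcome, as a careful person would: the job done as asked, in the order asked, and still so for the second after the job is handed in, with the robot touching nothing.
It also fails if it takes over 72 s, if anything falls off the work surface, if the arm or the gripper's body presses on something with over 40 N, if the wrist force passes 120 N, or if a joint passes its speed limit or range.

ROBOT

A 6-joint arm with a two-finger parallel gripper is mounted at the origin on the work surface. World frame = base frame: x ahead of the robot, y to its left, z up, the work surface at z = 0. Lengths are in mm, angles in rad, forces in N, time in s.
With the tool pointing down it reaches from about 400 to 825 mm from the base axis. Payload 7 kg.
Tool frame: the origin (TCP) lies at the very end of the fingers, on their centre line; the grasp point (between the pads) lies 19 mm behind it; z points along the fingers, y is the direction in which the jaws open and shut (so a half turn about z gives the same grasp; the last joint's range is limited). The gripper opens to 88 mm and grips with 3 to 60 N. Pads are 19 mm wide; open, the fingers measure 130 mm over their backs; the gripper's body (78 mm by 193 mm) begins 47 mm behind the grasp point.
Start: joints at [0.288, 0.359, 0.012, 0, -1.224, -0.288], TCP at [674.978, -0.019, 226.561] pointing down, gripper open.
Joint ranges: [-3.07, 3.07], [-1.43, 2.12], [-1.02, 1.25], [-3.03, 1.67], [-3.05, -0], [-3.03, 3.03]. Speed limits (rad/s): [2.39, 2.39, 3.01, 3.14, 3.14, 3.14].

INTERFACE

Orientations are given as a unit quaternion [x, y, z, w].
In Python, from plant import bot gives the robot as it stands. Calls block until the motion is done:
- bot.move_ptp(position, orientation): joint-space move of the TCP to a pose.
- bot.line_to(position, velocity=150, ori=None): straight line of the TCP; ori=None keeps the orientation; velocity is the mean speed in mm/s.
- bot.move_joints(angles): joint-space move.
- bot.move_gripper(opening, force=None): finger opening in mm; force is the grip in N (None keeps the last); returns when the fingers have stopped.
- bot.pause(seconds).
- bot.solve_ik(position, orientation): joint angles nearest the present ones, or None.
- bot.read_state(): the state.
- bot.camera(name): name is "scene" or "side" or "wrist"; returns the picture (480x640x3 uint8, red, green, blue); there is no depth.
- bot.get_calibration(name): a dict with "fx", "fy", "cx", "cy" (pixels), "view" (4x4, takes a point from world to camera coordinates); the wrist camera has in their place "T_tool_cam" (4x4, takes a point from camera to tool coordinates, whose origin is the TCP and whose axes are the flange's). Camera axes: x right, y up, looking along -z (the intrinsics and any distortion apply to the point x, -y, -z); pixel columns grow to the right and rows downward; lengths in mm; the calibration is good to about 2 mm. A picture is of the moment at which its call begins: read the wrist's pose just before it. get_calibration takes no time and is no camera call.
A pose or a line that the arm cannot do raises bot.Unreachable and nothing moves.
- bot.close_job(): hands the job in, once; it reports no verdict.
The state is a dict: "t": time; "joint_pos": joint angles; "qvel": joint speeds; "tau": joint torques, N m; "tcp_pos": TCP position; "eef_rot": TCP orientation; "contact_force": force on the tool from outside, world axes, zero at the start; "moment": the same for the moment, N m; "width": finger opening in mm.
Only numpy, scipy, OpenCV 4.12 (cv2) and the standard library are available. Lean on these libraries where they do the work, as an engineer would, in place of code of your own. Each camera call takes 0.05 s, during which the arm holds its last target. There are 200 camera calls.

## Working session

There is one attempt and no reset: what is moved stays moved. The work goes in short steps, each a Python script; the robot and the scene stay as the last script left them, time stands still between calls to the robot, and variables do not carry over. Pictures are saved under pics/ and viewed, about 8 in all and at most 12, crops included, and the job is handed in when it is done.

```bash
ls; mkdir -p pics; python3 - <<'E'
from plant import bot
import cv2,numpy as np
for n in ["scene","side","wrist"]:
    im=bot.camera(n); cv2.imwrite(f"pics/{n}0.png",im[:,:,::-1])
    c=bot.get_calibration(n); print(n,{k:np.round(np.array(v),3).tolist() for k,v in c.items()})
s=bot.read_state(); print(s["t"],s["eef_rot"],s["tcp_pos"],s["contact_force"])
E
```

```text
pics
scene {'fx': 463.172, 'fy': 463.172, 'cx': 329.981, 'cy': 241.806, 'view': [[-0.765, 0.644, -0.013, 494.684], [-0.528, -0.614, 0.587, 280.591], [0.37, 0.455, 0.81, -1477.279], [0.0, 0.0, 0.0, 1.0]]}
side {'fx': 509.362, 'fy': 509.362, 'cx': 314.594, 'cy': 238.691, 'view': [[-0.928, -0.371, -0.012, 578.221], [0.246, -0.64, 0.728, -218.699], [-0.278, 0.673, 0.686, -968.613], [0.0, 0.0, 0.0, 1.0]]}
wrist {'fx': 336.514, 'fy': 336.514, 'cx': 321.733, 'cy': 248.559, 'T_tool_cam': [[-0.0, 0.965, 0.261, 70.876], [1.0, 0.0, -0.0, 0.255], [-0.0, 0.261, -0.965, -158.877], [0.0, 0.0, 0.0, 1.0]]}
0.15 [-7.07082796e-01  7.07130481e-01  3.76050373e-04 -5.11393104e-04] [ 6.74653235e+02 -3.88055739e-02  2.25839333e+02] [ 0.20301513 -0.00047844  0.36819007]
```

View pics/scene0.png

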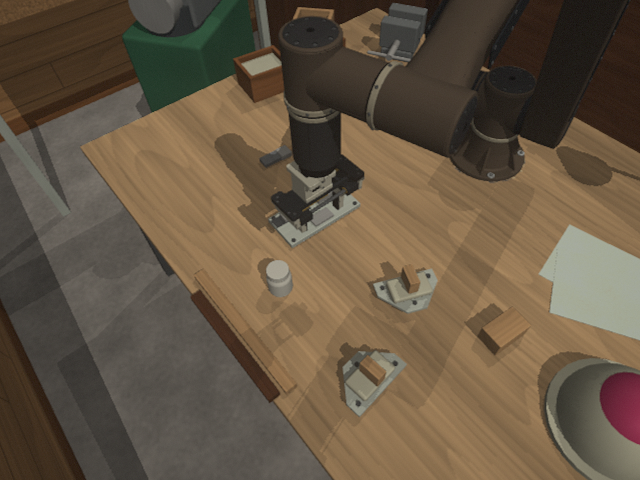

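View pics/side0.png

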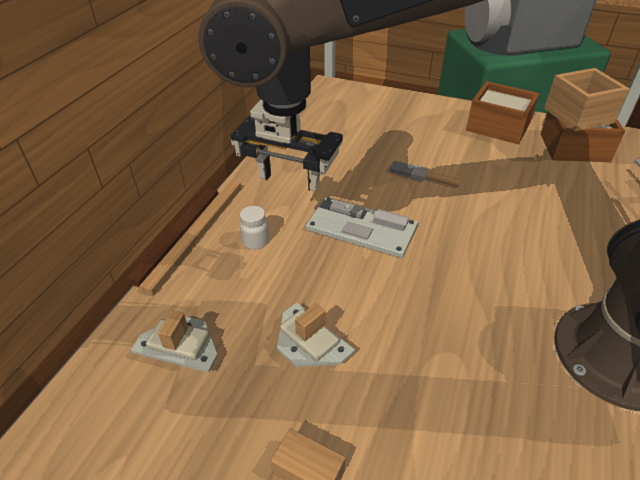

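The scene shows two carriers, with battens at about scene (410,280) and (373,370), side (312,322) and (173,330). The base is at scene (315,215), side (362,227). The jar is at (279,278).

```bash
cat > h.py <<'E'
import numpy as np,cv2
from scipy.spatial.transform import Rotation as R
from plant import bot
def cam(n,st=None):
    c=bot.get_calibration(n)
    if n=="wrist":
        T=np.eye(4);T[:3,:3]=R.from_quat(st["eef_rot"]).as_matrix();T[:3,3]=st["tcp_pos"]
        W=T@np.array(c["T_tool_cam"])
    else: W=np.linalg.inv(np.array(c["view"]))
    return c,W
def ray(n,px,st=None):
    c,W=cam(n,st); d=W[:3,:3]@np.array([(px[0]-c["cx"])/c["fx"],-(px[1]-c["cy"])/c["fy"],-1.])
    return W[:3,3],d/np.linalg.norm(d)
def onz(n,px,z,st=None):
    o,d=ray(n,px,st); return o+d*(z-o[2])/d[2]
def tri(r1,r2):
    (a,u),(b,v)=r1,r2
    s=np.linalg.lstsq(np.c_[u,-v],b-a,rcond=None)[0]
    p,q=a+s[0]*u,b+s[1]*v
    return (p+q)/2,np.linalg.norm(p-q)
def proj(n,P,st=None):
    c,W=cam(n,st); p=np.linalg.inv(W)@np.append(P,1)
    return c["cx"]-c["fx"]*p[0]/p[2], c["cy"]+c["fy"]*p[1]/p[2]
def q(yaw):  # tool down, tool y axis (jaw) at angle yaw from world x
    c,s=np.cos(yaw),np.sin(yaw)
    return R.from_matrix(np.array([[-s,c,0],[c,s,0],[0,0,-1.]]).T.T).as_quat()
E
python3 - <<'E'
from h import *
np.set_printoptions(precision=1,suppress=True)
for a,b in [((410,280),(312,322)),((373,370),(173,330)),((315,215),(362,227)),((279,278),(254,228)),((504,330),(308,458))]:
    print(tri(ray("scene",a),ray("side",b)))
print(R.from_quat(bot.read_state()["eef_rot"]).as_matrix(), R.from_quat(q(0)).as_matrix())
a=cv2.imread("pics/scene0.png")[150:430,250:450];b=cv2.imread("pics/wrist0.png")
cv2.imwrite("pics/w1.png",b)
E
```

```text
(array([552.6, 191.5,  65.3]), np.float64(6.2994288934066915))
(array([780.3, 302.4,  72.5]), np.float64(0.4161873333886166))
(array([ 566.8, -163.6,   -0.7]), np.float64(8.036249689338451))
(array([787. , -32.9,  39.4]), np.float64(0.040991218660315944))
(array([468.8, 418.4,  36.2]), np.float64(8.035100658883687))
[[-0. -1. -0.]
 [-1.  0. -0.]
 [ 0.  0. -1.]] [[ 0.  1.  0.]
 [ 1.  0.  0.]
 [ 0.  0. -1.]]
```

View pics/wrist0.png

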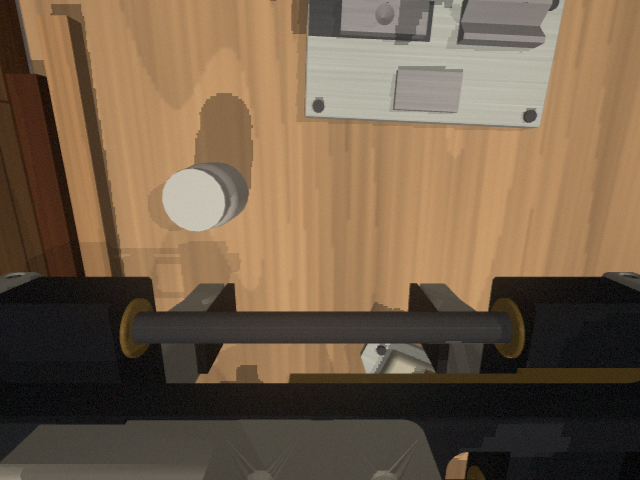

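The wrist view shows the base at the top: pad (428,90), cone (385,13) and groove (505,15), so base +x is about world +x. The jar is at (200,197). The target carrier is the one at y≈191, so I'll look at it and the base from above.

```bash
python3 - <<'E'
from h import *
import json
o=bot.read_state()["eef_rot"]; out={}
for n,p in [("base",[567,-85,250]),("carr",[552,262,250])]:
    bot.move_ptp(p,q(np.pi)); bot.pause(.2)
    s=bot.read_state(); out[n]={k:list(map(float,s[k])) for k in("tcp_pos","eef_rot")}
    cv2.imwrite(f"pics/{n}1.png",bot.camera("wrist")[:,:,::-1])
json.dump(out,open("st.json","w")); print(bot.read_state()["t"],s["tcp_pos"],s["joint_pos"])
a=cv2.imread("pics/base1.png")[:280];b=cv2.imread("pics/carr1.png")[:280]
cv2.imwrite("pics/both1.png",np.vstack([a,b]))
E
```

```text
2.575 [552.39259085 260.87303702 250.1419252 ] [ 7.60621237e-01  2.40024891e-01 -1.00841613e-01  7.09650302e-05
 -1.22980263e+00 -7.62222673e-01]
```

View pics/both1.png

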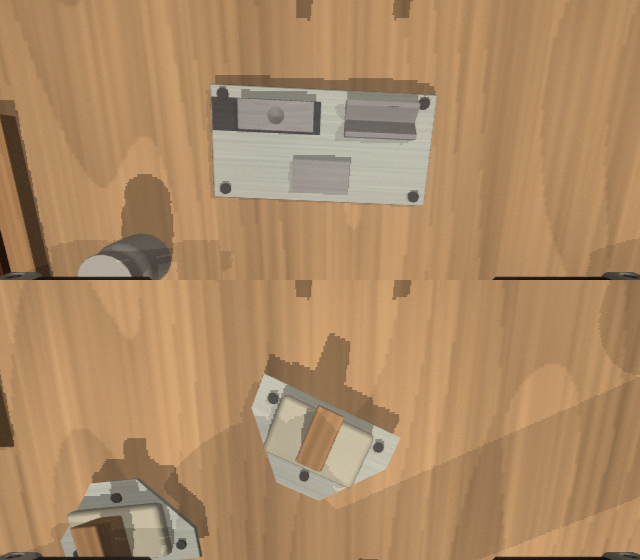

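Top half (base): cone (276,116), groove block centre about (381,117), pad (321,174), plate corners (211,85), (436,96), (424,205), (214,197). Bottom half (target carrier): foot bolts at (273,118), (378,167) and apex (304,196), batten about (320,160). Now the positions, then a lower view aligned with each.

```bash
python3 - <<'E'
from h import *
import json
np.set_printoptions(precision=2,suppress=True)
S=json.load(open("st.json"))
b,c=S["base"],S["carr"]
r,l,a=[onz("wrist",p,27,c)[:2] for p in[(273,118),(378,167),(304,196)]]
print("feet",r,l,a,"d",np.linalg.norm(r-l),np.linalg.norm(a-(r+l)/2))
cy=np.arctan2(*(r-l)[::-1]); Rm=lambda t:np.array([[np.cos(t),-np.sin(t)],[np.sin(t),np.cos(t)]])
org=(r+l+a)/3-Rm(cy)@[0,(44-36)/3]; print("carrier",org,np.degrees(cy), onz("wrist",(320,160),94,c))
K=[onz("wrist",p,16,b)[:2] for p in[(211,85),(436,96),(424,205),(214,197)]]
print("base corners",*K,[np.linalg.norm(K[i]-K[i-1]) for i in range(4)])
v=K[0]-K[1]; by=np.arctan2(v[1],v[0]); bo=np.mean(K,0)
cone=onz("wrist",(276,116),27.8,b)[:2]; pad=onz("wrist",(321,174),22.3,b)[:2]
print("base",bo,np.degrees(by),"cone in base",Rm(by).T@(cone-bo),"pad",Rm(by).T@(pad-bo))
# aligned lower views: image the reference point at tool (x=70,y=0)
out={}
for n,t,o in [("carr",cy,org),("base",by,bo)]:
    yaw=t+np.pi; tx=np.array([np.sin(t),-np.cos(t)])  # tool x = -y axis of part
    lo=190 if n=="carr" else 190+0
    p=np.append(o-tx*66,lo)
    print(n,tx,R.from_quat(q(yaw)).as_matrix()[:,0])
    bot.move_ptp(p,q(yaw)); bot.pause(.3); s=bot.read_state()
    out[n]={k:list(map(float,s[k])) for k in("tcp_pos","eef_rot")}
    cv2.imwrite(f"pics/{n}2.png",bot.camera("wrist")[:,:,::-1]); print(s["t"],s["tcp_pos"],s["joint_pos"])
json.dump(out,open("st2.json","w"))
A=cv2.imread("pics/base2.png")[:290];B=cv2.imread("pics/carr2.png")[:290]
cv2.imwrite("pics/both2.png",np.vstack([A,B]))
E
```

```text
feet [603.71 149.43] [489.83 200.33] [572. 232.] d 124.73512622785911 62.442544451494
carrier [554.09 191.48] -24.082907402652374 [553.5  192.26  94.  ]
base corners [ 685.04 -229.95] [ 443.94 -219.27] [ 447.48 -101.86] [ 691.73 -111.09] [np.float64(119.04749278251491), np.float64(241.33922812062326), np.float64(117.45798643361626), np.float64(244.42483897017266)]
base [ 567.05 -165.54] -2.535606722975779 cone in base [ 49.64 -30.  ] pad [-0.59 28.06]
carr [-0.41 -0.91] [-0.41 -0.91 -0.  ]
3.325 [581.19 252.29 191.44] [ 0.72  0.31 -0.14  0.   -1.12 -1.14]
base [-0.04 -1.  ] [-0.04 -1.   -0.  ]
5.0 [570.17 -98.95 189.92] [ 0.17  0.23 -0.26 -0.   -1.08 -0.21]
```

View pics/both2.png

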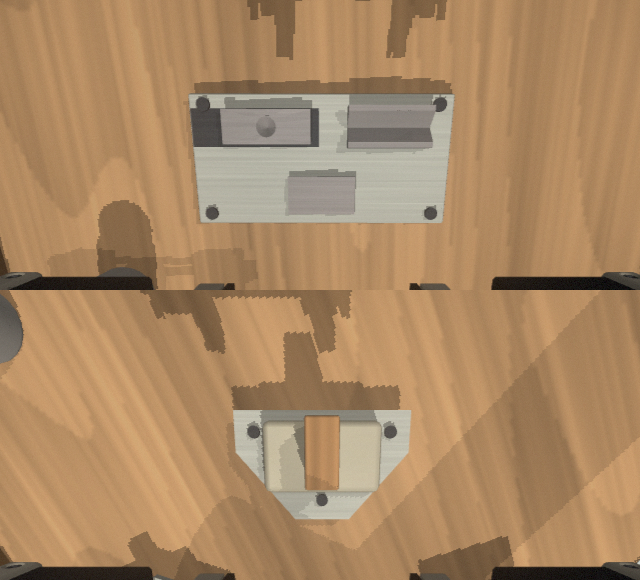

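Base view 2: cone about (265,126), groove block (347–433,103–148), pad about (321,193). Carrier view 2: bolts about (253,142), (390,142), (321,209). I'll refine these from masks and view one enlarged crop of the base.

```bash
python3 - <<'E'
from h import *
import json
np.set_printoptions(precision=2,suppress=True)
S=json.load(open("st2.json"))
im=cv2.imread("pics/carr2.png"); g=cv2.cvtColor(im,cv2.COLOR_BGR2GRAY)
P=[]
for (x,y) in [(253,142),(390,142),(321,209)]:
    w=g[y-11:y+12,x-11:x+12]; m=(w<85).astype(np.uint8)
    n,lab,st,ce=cv2.connectedComponentsWithStats(m); i=1+np.argmax(st[1:,4])
    P.append(ce[i]+[x-11,y-11]); print(P[-1],st[i])
r,l,a=[onz("wrist",p,27,S["carr"])[:2] for p in P]
print(r,l,a,np.linalg.norm(r-l),np.linalg.norm(a-(r+l)/2))
crop=cv2.imread("pics/base2.png")[85:230,180:460]
cv2.imwrite("pics/crop2.png",cv2.resize(crop,None,fx=2.8,fy=2.8,interpolation=cv2.INTER_CUBIC))
E
```

```text
[253.45 141.59] [  6   5  12  12 110]
[389.96 141.68] [ 6  5 11 12 96]
[321.73 209.44] [ 7  6 10 12 90]
[603.81 149.67] [489.6  200.58] [572.05 232.16] 125.04338020887737 62.40969471891154
```

View pics/crop2.png

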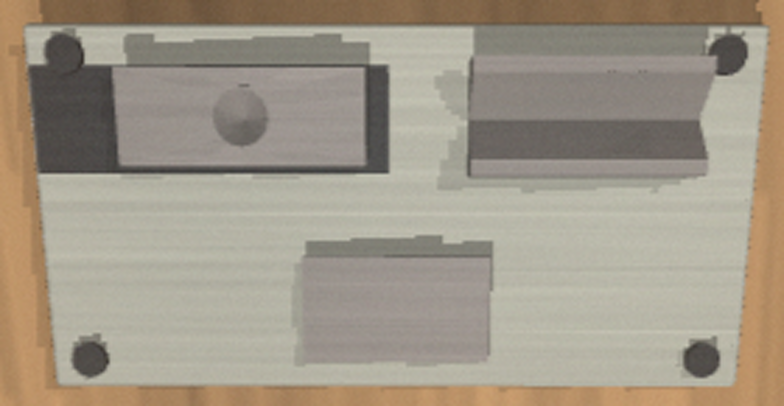

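The enlarged crop shows the cone rim at x 213–268, y 87–146. The groove mouth edges are at y 72 and 160 (x 469–712), and the pad runs x 304–491, y 257–361. All edges lie horizontal in the image.

```bash
python3 - <<'E'
from h import *
import json
np.set_printoptions(precision=2,suppress=True)
S=json.load(open("st2.json")); b=S["base"];c=S["carr"]
w=lambda x,y,z:onz("wrist",(180+(x+.5)/2.8-.5,85+(y+.5)/2.8-.5),z,b)[:2]
rim=[w(*p,27.8) for p in[(213,116),(268,116),(240,87),(240,146)]]
cone=np.mean(rim,0); print("cone",cone,np.linalg.norm(rim[0]-rim[1]),np.linalg.norm(rim[2]-rim[3]))
g=[w(*p,32) for p in[(470,72),(714,72),(469,160),(706,160)]]
print("groove",*g,"width",np.linalg.norm((g[0]+g[1]-g[2]-g[3])/2),"len",np.linalg.norm(g[0]-g[1]),np.linalg.norm(g[2]-g[3]))
gm=np.mean(g,0); pad=np.mean([w(*p,22.3) for p in[(305,257),(491,257),(490,361),(303,361)]],0)
e=[w(*p,16) for p in[(25,26),(767,26),(735,385),(58,385)]]
ang=lambda v:np.degrees(np.arctan2(v[1],v[0]))
print("yaws: plate",ang(e[0]-e[1]),ang(e[3]-e[2]),"groove",ang(g[0]-g[1]),ang(g[2]-g[3]),"cone-groove",ang(cone-gm))
by=np.radians(ang(cone-gm)); Rm=lambda t:np.array([[np.cos(t),-np.sin(t)],[np.sin(t),np.cos(t)]])
print("rel groove",Rm(by).T@(cone-gm),Rm(by).T@(pad-gm))
P=[(253.45,141.59),(389.96,141.68),(321.73,209.44)]
r,l,a=[onz("wrist",p,29.5,c)[:2] for p in P]
cy=np.radians(ang(r-l)); org=(r+l+a)/3-Rm(cy)@[0,8/3]
print(np.linalg.norm(r-l),np.linalg.norm(a-(r+l)/2),"org",org,np.degrees(cy))
im=cv2.imread("pics/carr2.png")
hs=cv2.cvtColor(im,cv2.COLOR_BGR2HSV); print(hs[160,322],hs[150,322])
print("batten",onz("wrist",(322,126.5),94,c),onz("wrist",(322,199),94,c))
E
```

```text
cone [ 616.11 -199.01] 17.66832264708165 17.898847025591266
groove [ 542.37 -208.58] [ 465.94 -205.26] [ 543.31 -182.27] [ 467.34 -178.97] width 26.321637923045692 len 76.5035203240871 76.03950774925575
yaws: plate -2.486765779486328 -2.496823431755858 groove -2.4879501709319154 -2.4902963234335 cone-groove -2.693170058108963
rel groove [111.49   0.  ] [60.84 62.14]
124.08181452874928 61.92176121908457 org [554.05 191.65] -24.026234401987654
[ 15 129 190] [ 15 125 187]
batten [543.37 168.29  94.  ] [564.45 215.69  94.  ]
```

Measured sizes agree with the given ones: cone rim 17.7 mm, groove 26.3 × 76.3 mm, feet 124.1 and 61.9 mm. Next I'll grasp the carrier, lift it and hover over the base.

```bash
python3 - <<'E'
from h import *
import json
np.set_printoptions(precision=2,suppress=True)
cy=np.radians(-24.03);by=np.radians(-2.5)
Rm=lambda t:np.array([[np.cos(t),-np.sin(t)],[np.sin(t),np.cos(t)]])
org=np.array([554.05,191.65]); tgt=np.array([616.11,-199.01])-Rm(by)@[62,-18]; print("tgt",tgt)
bot.move_gripper(88,10)
bot.move_ptp(np.append(org,160),q(cy+np.pi)); bot.line_to(np.append(org,54),100); bot.pause(.2)
s=bot.read_state(); print(s["tcp_pos"],s["contact_force"])
bot.move_gripper(0,10); bot.pause(.2); bot.move_gripper(0,40); bot.pause(.2)
s=bot.read_state(); print("w",s["width"],s["tcp_pos"],s["contact_force"],s["moment"])
bot.line_to(np.append(org,62),25); bot.line_to(np.append(org,170),120); bot.pause(.3)
s=bot.read_state(); print("lift",s["width"],s["tcp_pos"],s["contact_force"],s["moment"])
bot.move_ptp(np.append(tgt,170),q(by+np.pi)); bot.line_to(np.append(tgt,120),80); bot.pause(.3)
s=bot.read_state(); print(s["t"],s["tcp_pos"],s["contact_force"],s["moment"])
json.dump({k:list(map(float,s[k])) for k in("tcp_pos","eef_rot")},open("st3.json","w"))
cv2.imwrite("pics/hand3.png",bot.camera("wrist")[:,:,::-1])
cv2.imwrite("pics/side3.png",bot.camera("side")[:,:,::-1])
cv2.imwrite("pics/h3.png",np.vstack([cv2.imread("pics/hand3.png")[:,:],cv2.resize(cv2.imread("pics/side3.png")[110:290,230:470],(160,120))[:0].reshape(0,640,3)]))
E
```

```text
tgt [ 554.95 -178.32]
[554.3  191.87  54.56] [ 0.7  -0.9  -0.34]
w 25.638704023327776 [554.02 191.69  54.01] [-1.12  0.33 -0.41] [ 0.43  0.3  -0.01]
lift 25.914132984821496 [553.9  191.55 169.44] [-0.18  0.74 -6.47] [0.03 0.01 0.01]
13.6833 [ 555.15 -178.34  120.44] [ 0.44 -0.26 -7.58] [ 0.02  0.04 -0.03]
```

View pics/hand3.png

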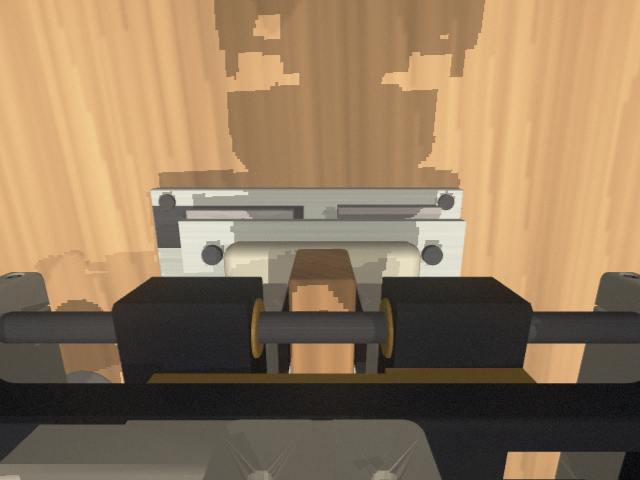

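In hand, both foot bolts can be seen at (212,255) and (432,254), with the carrier level. The base's cone block is just visible beyond it. I'll measure where the bolts lie in the tool frame.

```bash
cat > m.py <<'E'
from h import *
import json
np.set_printoptions(precision=2,suppress=True)
s=json.load(open("st3.json"));g=cv2.cvtColor(cv2.imread("pics/hand3.png"),cv2.COLOR_BGR2GRAY)
Rt=R.from_quat(s["eef_rot"]).as_matrix()
for x,y in[(212,255),(432,254)]:
    w=g[y-14:y+15,x-14:x+15];n,lab,st,ce=cv2.connectedComponentsWithStats((w<85).astype(np.uint8));i=1+np.argmax(st[1:,4])
    p=ce[i]+[x-14,y-14]; P=onz("wrist",p,s["tcp_pos"][2]-24.5,s)
    print(p,st[i],Rt.T@(P-s["tcp_pos"]))
# same bolts before grasp, in the tool frame relative to the planned origin
c=json.load(open("st2.json"))["carr"];Rc=R.from_quat(c["eef_rot"]).as_matrix()
for p in[(253.45,141.59),(389.96,141.68)]:
    P=onz("wrist",p,29.5,c); print("pre",Rc.T@(P-[554.05,191.65,54]))
E
python3 m.py
```

```text
[217.48 250.38] [10  4 15 15 58] [ 20.16 -58.66  24.54]
[426.69 249.24] [ 4  5 15 14 49] [20.82 59.57 24.45]
pre [ 18.08 -62.02  24.53]
pre [17.97 62.06 24.4 ]
```

```bash
python3 - <<'E'
from h import *
import json
np.set_printoptions(precision=2,suppress=True)
s=json.load(open("st3.json"));g=cv2.cvtColor(cv2.imread("pics/hand3.png"),cv2.COLOR_BGR2GRAY)
Rt=R.from_quat(s["eef_rot"]).as_matrix()
print(g[255,198:228],g[254,418:448])
for x,y in[(212,255),(432,254)]:
  for th in(95,110,125):
    w=cv2.GaussianBlur(g,(3,3),0)[y-14:y+15,x-14:x+15];n,lab,st,ce=cv2.connectedComponentsWithStats((w<th).astype(np.uint8));i=lab[14,14]
    p=ce[i]+[x-14,y-14]; P=onz("wrist",p,s["tcp_pos"][2]-24.5,s)
    print(i,p,st[i],Rt.T@(P-s["tcp_pos"]))
E
```

```text
[224 223 223 154 102  94  95  95  95  93  93  96  96  93  96  94  94  94
  89  83  89  85  82  61  59 161 148 159 168 175] [170 149 187 125  61  69  88  92  95  91  94  92  92  94  93  94  92  95
  93  92  91  93  96  91  98 207 222 224 221 222]
0 [211.52 255.57] [  0   0  29  29 606] [ 17.1  -62.3   24.55]
1 [212.3  254.06] [  5   4  20  19 308] [ 17.99 -61.78  24.55]
1 [212.28 254.13] [  4   3  22  21 336] [ 17.95 -61.8   24.55]
1 [431.09 254.01] [  4   5  19  19 267] [18.02 62.29 24.45]
1 [431.41 254.12] [  4   5  20  19 301] [17.95 62.48 24.45]
1 [431.42 254.28] [  3   5  21  20 327] [17.86 62.49 24.45]
```

The in-hand bolts agree with the pre-grasp ones to 0.3 mm (0.3 mm towards −x). I'll correct for that and descend in small steps, watching the force.

```bash
cat > d.py <<'E'
from h import *
np.set_printoptions(precision=2,suppress=True)
by=np.radians(-2.5);Rm=np.array([[np.cos(by),-np.sin(by)],[np.sin(by),np.cos(by)]])
base_tgt=np.array([554.95,-178.32])+Rm@[0.28,0]
def F():
    a=[]
    for _ in range(3): bot.pause(.04); s=bot.read_state(); a.append(np.r_[s["contact_force"],s["moment"]*1])
    return np.mean(a,0),s
def descend(xy,z0,z1,step=.7,stop=3.0,f0=None):
    z=z0
    while z>z1+1e-6:
        z=max(z1,z-step); bot.line_to(np.append(xy,z),15); f,s=F(); d=f-f0
        print("z %.1f tcp"%z,s["tcp_pos"],"dF",Rm.T@d[:2],d[2],"dM",d[3:])
        if d[2]>stop or np.hypot(*d[:2])>4: break
    return z
E
python3 - <<'E'
from d import *
bot.line_to(np.append(base_tgt,86),60); bot.pause(.3)
f0,s=F(); np.save("f0.npy",f0); print(s["t"],f0,s["tcp_pos"])
descend(base_tgt,83,76.3,f0=f0); print(bot.read_state()["t"])
E
```

```text
14.925 [ 0.17 -0.23 -7.44 -0.04  0.    0.  ] [ 555.3  -178.35   86.21]
z 82.3 tcp [ 555.26 -178.36   82.3 ] dF [0.28 0.3 ] -0.02949475424859571 dM [ 0.02 -0.    0.02]
z 81.6 tcp [ 555.26 -178.34   81.64] dF [ 0.21 -0.51] 0.2408813441936397 dM [0.   0.01 0.01]
z 80.9 tcp [ 555.24 -178.34   80.89] dF [0.24 0.66] -0.05180403761557173 dM [-0.02  0.03 -0.01]
z 80.2 tcp [ 555.21 -178.33   80.18] dF [-0.28  0.22] -0.2183923046889822 dM [0.01 0.01 0.02]
z 79.5 tcp [ 555.19 -178.35   79.47] dF [ 0.09 -0.28] -0.459532630454631 dM [ 0.05  0.01 -0.01]
z 78.8 tcp [ 555.23 -178.33   78.81] dF [-0.31 -0.39] -0.20478785350714457 dM [-0.01 -0.    0.01]
z 78.1 tcp [ 555.23 -178.35   78.08] dF [-0.21  0.36] -0.5208641442581907 dM [ 0.02 -0.01  0.01]
z 77.4 tcp [ 555.25 -178.32   77.42] dF [-0.27  0.3 ] -0.0056279059186747915 dM [-0.04 -0.01 -0.01]
z 76.7 tcp [ 555.25 -178.33   76.7 ] dF [-0.14  0.43] 0.35677059491075624 dM [ 0.08 -0.05 -0.02]
z 76.3 tcp [ 555.31 -178.36   76.53] dF [-1.51  1.36] 3.7778932746901033 dM [ 0.34  0.46 -0.03]
18.825
```

Contact came at tcp z 76.5, against 76.3 computed for home, so there was no early contact at the block top level. I'll press lightly to confirm, trying tiny lateral moves to centre it.

```bash
python3 - <<'E'
from d import *
f0=np.load("f0.npy")
descend(base_tgt,76.3,75.9,step=.2,stop=7,f0=f0)
# feel: small lateral nudges, compare lateral force
z=bot.read_state()
for dx,dy in [(-.6,0),(0.6,0),(0,-.6),(0,.6),(0,0)]:
    bot.line_to(np.append(base_tgt+Rm@[dx,dy],76.0),10); f,s=F(); d=f-f0
    print(dx,dy,"tcp",s["tcp_pos"],"dF",Rm.T@d[:2],d[2],"dM",d[3:])
s=bot.read_state();print(s["t"])
cv2.imwrite("pics/wr4.png",bot.camera("wrist")[:,:,::-1]); cv2.imwrite("pics/si4.png",bot.camera("side")[:,:,::-1])
a=cv2.resize(cv2.imread("pics/si4.png")[150:270,280:440],(640,480),interpolation=cv2.INTER_CUBIC)
cv2.imwrite("pics/s4.png",a)
E
```

```text
z 76.1 tcp [ 555.31 -178.39   76.46] dF [-3.22  1.8 ] 9.705494908455908 dM [ 0.69  1.02 -0.02]
-0.6 0 tcp [ 555.24 -178.33   76.39] dF [-1.43  1.97] 10.469479221111254 dM [ 0.67  0.39 -0.03]
0.6 0 tcp [ 555.36 -178.34   76.41] dF [-4.79  2.76] 15.169460668460873 dM [ 1.06  1.53 -0.02]
0 -0.6 tcp [ 555.28 -178.51   76.42] dF [-3.07  5.1 ] 13.94243561489138 dM [1.94 1.04 0.02]
0 0.6 tcp [ 555.29 -178.12   76.31] dF [-3.44 -0.58] 13.151475021046968 dM [-0.2   0.87 -0.05]
0 0 tcp [ 555.32 -178.26   76.34] dF [-3.11  2.38] 14.071562902537504 dM [ 0.89  0.98 -0.04]
21.1083
```

View pics/s4.png

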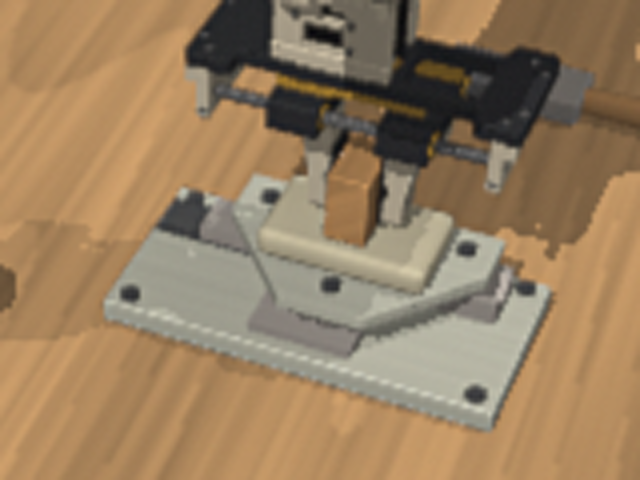

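The carrier sits level, with the apex foot on the pad. A lateral nudge of ±0.6 mm commanded moved it only ±0.1 mm, so it is held in cone and groove. The lateral force points to a neutral position near (−0.9, +0.5) mm. I'll go there, unload, and let go.

```bash
python3 - <<'E'
from d import *
f0=np.load("f0.npy")
for dx,dy,z in [(-.9,.45,76.3),(-.9,.45,76.15)]:
    p=base_tgt+Rm@[dx,dy]; bot.line_to(np.append(p,z),10); f,s=F(); d=f-f0
    print(dx,dy,"tcp",s["tcp_pos"],"dF",Rm.T@d[:2],d[2],"dM",d[3:])
bot.move_gripper(0,12); bot.pause(.3); f,s=F(); print("soft",s["tcp_pos"],f-f0)
bot.move_gripper(60); bot.pause(.4); f,s=F(); print("open",s["width"],s["tcp_pos"],f)
p=np.array(s["tcp_pos"]); bot.line_to([p[0],p[1],200],80); bot.pause(.2)
p2=base_tgt-np.array([np.sin(by),-np.cos(by)])*66
bot.line_to(np.append(p2,190),120); bot.pause(.3); s=bot.read_state(); print(s["t"],s["tcp_pos"])
import json; json.dump({k:list(map(float,s[k])) for k in("tcp_pos","eef_rot")},open("st5.json","w"))
cv2.imwrite("pics/fin5.png",bot.camera("wrist")[:,:,::-1]); cv2.imwrite("pics/si5.png",bot.camera("side")[:,:,::-1])
a=cv2.resize(cv2.imread("pics/fin5.png")[70:240,180:460],None,fx=2.8,fy=2.8,interpolation=cv2.INTER_CUBIC); cv2.imwrite("pics/f5.png",a)
E
```

```text
-0.9 0.45 tcp [ 555.1  -178.     76.41] dF [ 1.92 -1.36] 7.416779846349103 dM [-0.63 -1.01 -0.01]
-0.9 0.45 tcp [ 555.06 -177.96   76.38] dF [ 3.97 -2.21] 7.3643382517583325 dM [-1.04 -1.71 -0.  ]
soft [ 554.99 -177.92   76.39] [ 4.57 -2.28  7.47 -1.01 -1.94 -0.03]
open 60.000981958332645 [ 554.34 -177.86   76.15] [ 0.19 -0.12  0.5  -0.01  0.   -0.03]
26.8083 [ 558.05 -112.9   190.03]
```

View pics/f5.png

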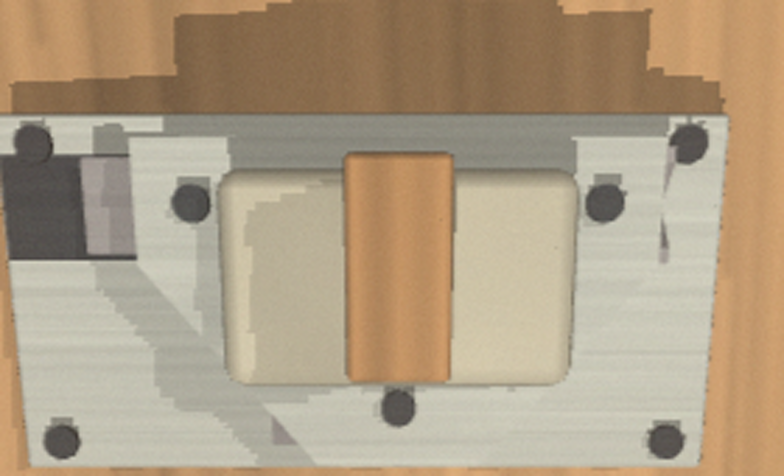

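The carrier stands free and parallel to the base. Bolts are at crop (191,203), (605,203) and (398,408). I'll check the foot positions against the measured seats.

```bash
python3 - <<'E'
from d import *
import json
s=json.load(open("st5.json"));g=cv2.GaussianBlur(cv2.cvtColor(cv2.imread("pics/fin5.png"),cv2.COLOR_BGR2GRAY),(3,3),0)
P=[]
for u,v in[(191,203),(605,203),(398,408)]:
    x,y=int(180+u/2.8),int(70+v/2.8)
    w=g[y-11:y+12,x-11:x+12];n,lab,st,ce=cv2.connectedComponentsWithStats((w<90).astype(np.uint8));i=lab[11,11]
    p=ce[i]+[x-11,y-11];P.append(onz("wrist",p,51.8,s)[:2]);print(p,st[i,2:],P[-1])
r,l,a=P;v=r-l
print(np.linalg.norm(v),np.linalg.norm(a-(r+l)/2),"yaw",np.degrees(np.arctan2(v[1],v[0])))
print("foot_right - cone (base axes)",Rm.T@(r-[616.11,-199.01]),"left foot - groove",Rm.T@(l-[504.74,-193.77]))
t=(r+l+a)/3-Rm@[0,8/3]; print("right foot by 3-pt fit minus cone",Rm.T@(t+Rm@[62,-18]-[616.11,-199.01]))
E
```

```text
[248.34 141.95] [ 12  11 111] [ 615.77 -199.03]
[395.52 142.05] [ 12  11 109] [ 491.9  -193.43]
[321.87 214.94] [ 9 11 86] [ 556.65 -134.3 ]
123.9958966610509 61.99159837756437 yaw -2.5907341659287733
foot_right - cone (base axes) [-0.34 -0.03] left foot - groove [-12.84  -0.22]
right foot by 3-pt fit minus cone [-0.3   0.06]
```

```bash
python3 -c "
from plant import bot
bot.pause(.3); print(bot.read_state()['t']); bot.close_job()"
```

```text
27.2083
the job is handed in; nothing more can be done
```

The carrier farthest to the robot's right is standing on the registration base, all three feet measured home, and the gripper has let go. I handed the job in at 27.2 s.

**How it was done:** I found the cone by eye with the wrist camera, 111.5 mm from the middle of the groove along the base's x axis. I gripped the batten, checked in hand that the foot bolts were where expected, and lowered it in steps of at most 0.7 mm, watching the force.

**What the checks showed:**
- **Height:** first contact came at TCP z 76.5 mm, against 76.3 mm computed for home. There was no contact earlier at the block's top.
- **Hold:** sideways nudges of 0.6 mm moved it only 0.1–0.2 mm, so the feet were held in the seats. The feet pressed on the base with at most about 15 N.
- **Position after letting go:** the right foot measured 0.3 mm off the cone's centre along x and less than 0.1 mm along y. The left foot was 0.2 mm off the groove's centre line, and the apex foot was on the pad. Foot spacings measured 124.0 and 62.0 mm, as they should.

**What disagreed:**
- When I moved to relieve the sideways load, I overshot. About 5 N of sideways pull was left until the jaws opened, and the TCP shifted about 0.3 mm. The height did not rise, and the final 0.3 mm offset is about as fine as I can measure.
- The cone-to-groove line gave a base angle of −2.7°, against −2.5° from the base's edges. I used −2.5°, and the carrier ended at −2.6°.

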